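# Seat the large hex key in the recessed clamp screw

### The job

Lift the large T-handle hex key out of its wooden stand, turn it to match the hexagonal socket hidden down the round recess of the grey clamp block, and lower it in until its round flange sits down on the block. Let go and leave it standing there, ready for tightening; leave the small T-handle key standing in its own stand.

Things in the scene. Friction and masses are not known exactly. Their poses are not given: they have to be found in the camera images.
- large_key: Larger of two steel T-handle hex keys, about 0.35 kg, upright in a wooden stand 52 mm high, its tip 45 mm down the hole. Origin: tip centre; z up the shaft, x along the T-bar. Above the tip: hex shaft 24 mm across flats (two flats parallel to the bar), lowest 12 mm tapered to 12 mm; flange 52 mm wide at z 45-53; neck 20 mm wide; T-bar 110x16x18 mm, grip at its middle, z = 104 mm.
- clamp_block: Grey block fixed to the table, 110 (x) x 84 (y) x 52 mm high, with a bolted foot at each end (160 mm long over all, 18 mm high at the bolts). Origin: centre of its underside, z up, x along the long sides. The round recess with the hex socket screw is in the middle of its top. Key home: tip 7 mm above the table.
- socket (a point): Centre of the recess mouth, level with the block's top, axes as the block's. Recess 40 mm wide, 14 mm deep; then a fixed screw's hex socket, 26 mm across flats, bevelled in the first 7 mm from 36 mm wide; room for the whole shaft. Two flats are parallel to x: the large key enters with its T-bar along x or 60 degrees either way, within about 10 degrees, until its flange rests on the top.
- small_key: Smaller steel T-handle hex key, 84 mm tall, shaft 12 mm across flats, flange 34 mm wide, T-bar 70x10x12 mm, upright in a wooden stand (70x70x52 mm, like the large key's; the two may swap places). Not needed, stays where it is. Origin: tip centre, z up, x along its T-bar.
Mind the look-alikes: they are no part of the job. What is shaped like the small_key but blue is not meant.

How it is judged:
By the outcome, as a careful person would: the job done as asked, in the order asked, and still so for the second after the job is handed in, with the robot touching nothing.
It also fails if it takes over 38 s, if anything falls off the work surface, if the arm or the gripper's body presses on something with over 40 N, if the wrist force passes 120 N, or if a joint passes its speed limit or range.

### The arm

A 6-joint arm with a two-finger parallel gripper is mounted at the origin on the work surface; the furniture and walls round the work are solid. World frame = base frame: x ahead of the robot, y to its left, z up, the work surface at z = 0. Lengths are in m, angles in rad, forces in N, time in s.
With the tool pointing down it reaches from about 0.375 to 0.925 m from the base axis. Payload 5.7 kg.
Tool frame: the origin (TCP) lies at the very end of the fingers, on their centre line; the grasp point (between the pads) lies 19 mm behind it; z points along the fingers, y is the line along which they close (so a half turn about z gives the same grasp; the last joint's range is limited). The gripper opens to 85 mm and grips with 20 to 120 N. Pads are 22 mm wide; open, the fingers measure 114 mm over their backs; the gripper's body (76 mm by 85 mm) begins 54 mm behind the grasp point. The pads swing forward as they close: fully open they stand 13 mm farther back than shut.
Start: joints at [1.041, 0.359, 1.51, -0, 1.272, -0.115], TCP at [0.242, 0.549, 0.231] pointing down, gripper open.
Joint ranges: [-2.97, 2.97], [-1.01, 2.36], [0.21, 2.38], [-0.96, 4.11], [0.2, 2.71], [-2.98, 2.98]. Speed limits (rad/s): [2.39, 2.39, 3.14, 3.14, 3.14, 3.14].

### API

Orientations are given as a unit quaternion [w, x, y, z].
In Python, from cell import arm, read_camera, camera_params, search_frame, tip_of gives the robot as it stands.
- The arm moves only by the tool apply_moves, never from a script. Its argument "commands" is a list of rows, each an object with "claw": the closure in counts, from 0 (fully open) to 255 (shut); "xyz": the shift along the tool's x, y, z in cm, a list of three; "twist": the turn, a rotation vector about the tool's x, y, z in degrees, a list of three. In form: [{"claw": claw, "xyz": [x, y, z], "twist": [wx, wy, wz]}, ...]. A call has exactly 5 rows; each row shifts and turns the commanded pose from where the row before left it, along the tool's axes as they then stand; what a row does not reach is not made up. A row lasts 1/8 s, in which the tool goes at most 62.5 mm and 10.7 degrees, less where a joint would pass 70% of its speed; a pose out of reach is approached as far as the arm can. A call is refused whole if a number of a shift passes 6.25 or a number of a turn 10.7, either way. A call with a gripper value outside its range is refused whole. The fingers move at their own pace and stop on an object; "force" is the grip in N (left out, the last holds). Time passes only in rows, so rows that do not move let the fingers close, or fill a call up. It gives the time, the measured TCP pose, the force, the opening and the grip force at its end, in the units of the state.
- arm.state(): the state, without advancing time (a new reading comes with each control period).
- read_camera(name): name is "side" or "top" or "wrist"; returns (picture, depth): 480x640x3 uint8, blue, green, red; 480x640 float32, m along the optical axis (not along the pixel's ray), 0 where there is no reading.
- camera_params(name): a dict with "fx", "fy", "cx", "cy" (pixels), "world_to_cam" (4x4, takes a point from world to camera coordinates); the wrist camera has in their place "mount" (4x4, takes a point from camera to tool coordinates, whose origin is the TCP and whose axes are the flange's). Camera axes: x right, y up, looking along -z (the intrinsics and any distortion apply to the point x, -y, -z); pixel columns grow to the right and rows downward; lengths in m; the calibration is good to about 2 mm. A picture is of the moment at which its call begins: read the wrist's pose just before it. camera_params takes no time and is no camera call.
- arm.sign_off(): hands the job in; it is judged then, once.
Trained networks look in the newest picture that a camera, given by its name, has taken for a name from the list of things; names that differ only in an ending like _2 or _b are one class to them, and where a whole thing is asked for, a point or a joint stands for the part that bears it (a point fixed in the world has none). Each returns a list of dicts, best first, with "conf" (0 to 1); they miss things now and then, are a little off and sometimes report something else, mostly with a low value. They report only what shows in the picture. A call takes as long as a camera call. They do not tell look-alikes from the thing itself.
- search_frame(thing, camera): "pixel" ([column, row] in pixels, amid what is visible of it).
- tip_of(thing, camera): "pixel" ([column, row] in pixels: a listed point, or the origin of a listed thing).
The state is a dict: "clock": time; "qpos": joint angles; "qvel": joint speeds; "tau": joint torques, N m; "tool_pos": TCP position; "eef_rot": TCP orientation; "ft_force": force on the tool from outside, world axes, zero at the start; "torque": the same for the moment, N m; "finger_gap": finger opening in m; "grasp_force": force on a finger pad.
Only numpy, scipy, OpenCV 4.12 (cv2) and the standard library are available. Lean on these libraries where they do the work, as an engineer would, in place of code of your own. Each camera call takes 0.05 s, during which the arm holds its last target. There are 200 camera calls.

## Working session

There is one attempt and no reset: what is moved stays moved. The work goes in short steps, Python scripts to look and compute and a tool call to move; the robot and the scene stay as the last step left them, time stands still between calls to the robot, and variables do not carry over. Pictures are saved under pics/ and viewed, at most 10 in all, crops included, and the job is handed in when it is done.

Besides the shell and the picture viewer there is one more tool, called as name(argument=value, ...), one argument or row to a line, values as JSON. apply_moves: Moves the arm, as the interface text tells. Its arguments: {"type":"object","properties":{"commands":{"type":"array"},"force":{"type":"number"}},"required":["commands"]}

```bash
mkdir -p pics; cat > h.py <<'E'
import numpy as np, cv2
from cell import arm, read_camera, camera_params, search_frame, tip_of
from scipy.spatial.transform import Rotation as R
def T_cw(name):
    p=camera_params(name)
    if 'world_to_cam' in p: return p,np.linalg.inv(np.array(p['world_to_cam']))
    s=arm.state(); q=s['eef_rot']; T=np.eye(4)
    T[:3,:3]=R.from_quat([q[1],q[2],q[3],q[0]]).as_matrix(); T[:3,3]=s['tool_pos']
    return p,T@np.array(p['mount'])
def cloud(name):
    p,T=T_cw(name); im,d=read_camera(name)
    v,u=np.mgrid[0:480,0:640]
    P=np.stack([(u-p['cx'])/p['fx']*d,-(v-p['cy'])/p['fy']*d,-d],-1)
    W=P@T[:3,:3].T+T[:3,3]; W[d==0]=np.nan
    return im,W
E
python3 - <<'E'
from h import *
s=arm.state(); print({k:np.round(v,3) for k,v in s.items()})
ims=[]
for n in ['top','side']:
    im,W=cloud(n); np.save(n+'.npy',W); cv2.imwrite(n+'.png',im); ims.append(im)
    for t in ['large_key','small_key','clamp_block','socket']:
        for r in search_frame(t,n)[:3] if t!='socket' else tip_of(t,n)[:2]:
            u,v=map(int,r['pixel']); print(n,t,round(r['conf'],2),u,v,np.round(W[min(v,479),min(u,639)],3))
    p=camera_params(n); print({k:v for k,v in p.items() if k!='world_to_cam'})
cv2.imwrite('pics/top.png',ims[0]);cv2.imwrite('pics/side.png',ims[1])
E
```

```text
{'clock': np.float64(0.0), 'qpos': array([ 1.041,  0.36 ,  1.511,  0.   ,  1.272, -0.115]), 'qvel': array([-0.   , -0.   , -0.001,  0.   ,  0.001,  0.   ]), 'tau': array([ 1.0000e-03, -5.2762e+01, -2.7862e+01, -0.0000e+00,  1.3000e-02,
        0.0000e+00]), 'tool_pos': array([0.241, 0.549, 0.23 ]), 'eef_rot': array([-0.   ,  0.206,  0.979, -0.001]), 'ft_force': array([ 0.346, -0.332,  0.073]), 'torque': array([ 0.   , -0.036,  0.025]), 'grasp_force': np.float64(0.0), 'finger_gap': np.float64(0.086)}
top large_key 0.76 240 196 [0.591 0.262 0.119]
top small_key 0.95 470 211 [ 0.573 -0.141  0.084]
top small_key 0.81 228 294 [0.424 0.288 0.064]
top small_key 0.71 185 217 [0.56  0.367 0.083]
top clamp_block 0.84 401 210 [ 0.581 -0.024  0.052]
top socket 0.56 403 198 [ 0.615 -0.037  0.003]
{'fx': 464.978042055154, 'fy': 464.978042055154, 'cx': 315.1901082277094, 'cy': 238.42702720950643}
side large_key 0.7 318 285 [0.594 0.271 0.081]
side small_key 0.79 408 277 [0.42  0.298 0.067]
side small_key 0.77 352 337 [0.571 0.384 0.061]
side small_key 0.52 266 166 [ 0.582 -0.143  0.064]
side clamp_block 0.94 269 208 [ 0.614 -0.001  0.052]
side socket 0.96 266 198 [ 0.61  -0.045  0.046]
{'fx': 472.5752255241976, 'fy': 472.5752255241976, 'cx': 324.432818960556, 'cy': 228.87192048556543}
```

View pics/top.png

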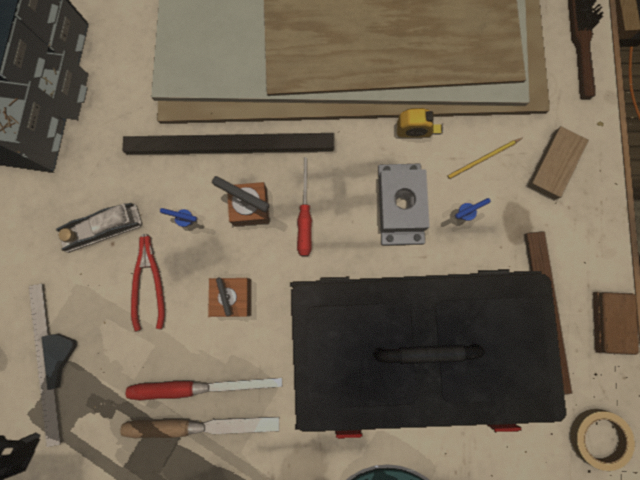

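View pics/side.png

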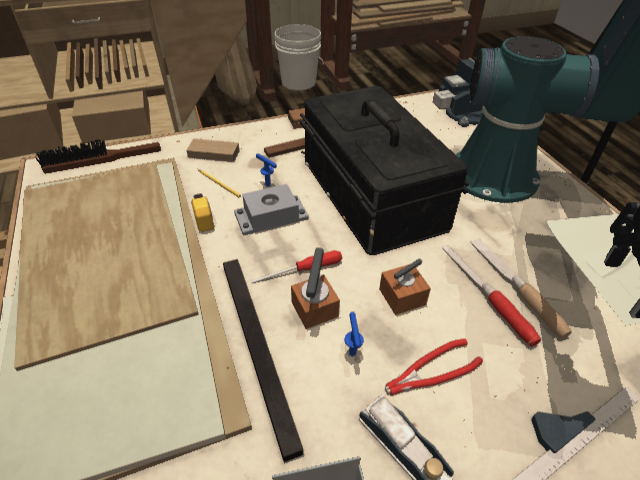

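The top view shows the large key at about (240,196) with its bar tilted, the clamp block at (402,203), the small key at (228,297), two blue look-alikes, and the black toolbox at (428,350). The side view agrees.

```bash
python3 - <<'E'
from h import *
for n in ['top','side']:
    W=np.load(n+'.npy'); P=W.reshape(-1,3)
    def box(x0,x1,y0,y1,z0,z1):
        m=(P[:,0]>x0)&(P[:,0]<x1)&(P[:,1]>y0)&(P[:,1]<y1)&(P[:,2]>z0)&(P[:,2]<z1); return P[m]
    for nm,b in dict(bar=(.52,.68,.19,.34,.108,.13),flange=(.52,.68,.19,.34,.056,.064),stand=(.52,.68,.19,.34,.046,.0545),block=(.5,.7,-.12,.06,.046,.058)).items():
        q=box(*b)
        if len(q)<5: print(n,nm,len(q)); continue
        r=cv2.minAreaRect((q[:,:2]*1000).astype(np.float32)); print(n,nm,len(q),np.round(r[0],1),np.round(r[1],1),round(r[2],1),'z',np.round(np.median(q[:,2]),4),'mean',np.round(q[:,:2].mean(0),4))
    q=box(.2,.5,-.4,.2,.02,.5); print('toolbox',np.nanpercentile(q,[1,99],axis=0).round(3), q[:,2].max())
    # recess: points inside block hull below top
E
```

```text
top bar 603 [596.3 262.7] [110.3  16.2] 62.0 z 0.1193 mean [0.5949 0.2612]
top flange 310 [596.8 263. ] [50.4 50.8] 63.1 z 0.0599 mean [0.5918 0.2643]
top stand 615 [596.5 262.6] [70.9 70.4] 5.5 z 0.0518 mean [0.5917 0.2603]
top block 2349 [603.1 -32.1] [111.6  84.7] 1.7 z 0.0519 mean [ 0.6021 -0.0318]
toolbox [[ 0.217 -0.391  0.026]
 [ 0.455  0.159  0.231]] 0.2348698722939364
side bar 465 [597.9 264.4] [110.6  16.4] 61.9 z 0.1202 mean [0.6001 0.2701]
side flange 281 [597.1 265. ] [51.1 55.6] 13.5 z 0.0607 mean [0.5972 0.2707]
side stand 591 [597.4 263.2] [70.8 72.6] 4.9 z 0.0526 mean [0.6008 0.2738]
side block 1122 [603.9 -31.6] [110.6  89.1] 1.8 z 0.0527 mean [ 0.6052 -0.0275]
toolbox [[ 0.229 -0.223  0.024]
 [ 0.46   0.169  0.229]] 0.2344187033629056
```

```bash
cat >> h.py <<'E'
def plan(goal,yaw_y,n,start=None):
    """rows to goal TCP with tool pointing down, tool y at yaw_y deg"""
    s=arm.state(); q=s['eef_rot']; r=R.from_quat([q[1],q[2],q[3],q[0]]); p=np.array(s['tool_pos'])
    a=np.radians(yaw_y); y=np.array([np.cos(a),np.sin(a),0]); z=np.array([0,0,-1.])
    g=R.from_matrix(np.stack([np.cross(y,z),y,z],1))
    w=(r.inv()*g).as_rotvec()
    print('now',p.round(4),'tilt/turn left',np.degrees(w).round(2))
    for i in range(n):
        d=r.inv().apply((np.array(goal)-p)/n)
        print((d*100).round(2).tolist(),np.degrees(w/n).round(2).tolist())
        r=r*R.from_rotvec(w/n)
E
python3 -c "
from h import *
plan([.597,.2635,.22],-28,10)"
```

```text
now [0.2418 0.5491 0.2312] tilt/turn left [-1.000e-02  1.000e-02  9.423e+01]
[-4.4, -1.18, 0.11] [-0.0, 0.0, 9.42]
[-4.54, -0.45, 0.11] [-0.0, 0.0, 9.42]
[-4.55, 0.3, 0.11] [-0.0, 0.0, 9.42]
[-4.44, 1.04, 0.11] [-0.0, 0.0, 9.42]
[-4.21, 1.76, 0.11] [-0.0, 0.0, 9.42]
[-3.86, 2.42, 0.11] [-0.0, 0.0, 9.42]
[-3.41, 3.02, 0.11] [-0.0, 0.0, 9.42]
[-2.87, 3.54, 0.11] [-0.0, 0.0, 9.42]
[-2.25, 3.96, 0.11] [-0.0, 0.0, 9.42]
[-1.58, 4.28, 0.11] [-0.0, 0.0, 9.42]
```

apply_moves(
  commands=[
    {"claw":0,"xyz":[-4.4,-1.2,0.1],"twist":[0,0,9.4]},
    {"claw":0,"xyz":[-4.5,-0.5,0.1],"twist":[0,0,9.4]},
    {"claw":0,"xyz":[-4.6,0.3,0.1],"twist":[0,0,9.4]},
    {"claw":0,"xyz":[-4.4,1.0,0.1],"twist":[0,0,9.4]},
    {"claw":0,"xyz":[-4.2,1.8,0.1],"twist":[0,0,9.4]},
  ],
)

```text
clock: 1.12
tool_pos: [0.4201, 0.405, 0.2264]
eef_rot: [0.0, 0.581, 0.814, 0.0]
ft_force: [0.2, 0.3, 0.8]
finger_gap: 0.0854
grasp_force: 0.0
```

apply_moves(
  commands=[
    {"claw":0,"xyz":[-3.9,2.4,0.1],"twist":[0,0,9.4]},
    {"claw":0,"xyz":[-3.4,3.0,0.1],"twist":[0,0,9.4]},
    {"claw":0,"xyz":[-2.9,3.5,0.1],"twist":[0,0,9.4]},
    {"claw":0,"xyz":[-2.3,4.0,0.1],"twist":[0,0,9.4]},
    {"claw":0,"xyz":[-1.6,4.3,0.1],"twist":[0,0,9.4]},
  ],
)

```text
clock: 1.75
tool_pos: [0.5979, 0.2612, 0.2213]
eef_rot: [-0.0, 0.858, 0.514, 0.0]
ft_force: [-0.3, 0.9, -0.0]
finger_gap: 0.0854
grasp_force: 0.0
```

```bash
python3 - <<'E'
from h import *
s=arm.state();print(s['clock'],np.round(s['tool_pos'],4))
im,W=cloud('wrist'); cv2.imwrite('pics/w1.png',im); P=W.reshape(-1,3)
for z0,z1 in [(.108,.13),(.056,.064),(.045,.055)]:
    q=P[(abs(P[:,0]-.597)<.08)&(abs(P[:,1]-.263)<.08)&(P[:,2]>z0)&(P[:,2]<z1)]
    if len(q)>5: r=cv2.minAreaRect((q[:,:2]*1000).astype(np.float32)); print(len(q),np.round(r[0],1),np.round(r[1],1),round(r[2],1),np.median(q[:,2]).round(4))
plan([.597,.2635,.22],-28,1)
plan([.597,.2635,.092],-28,3)
E
```

```text
1.75 [0.5979 0.2612 0.2213]
3239 [599. 264.] [108.5  16. ] 61.9 0.1206
1346 [599.  263.6] [46.5 50.7] 62.0 0.0609
2610 [598.5 263.3] [70.3 70.3] 5.3 0.0529
now [0.603  0.2572 0.2212] tilt/turn left [ 0.31  0.01 -0.6 ]
[0.27, -0.83, 0.11] [0.31, 0.01, -0.6]
now [0.603  0.2572 0.2212] tilt/turn left [ 0.31  0.01 -0.6 ]
[0.09, -0.3, 4.3] [0.1, 0.0, -0.2]
[0.09, -0.29, 4.31] [0.1, 0.0, -0.2]
[0.09, -0.28, 4.31] [0.1, 0.0, -0.2]
```

View pics/w1.png

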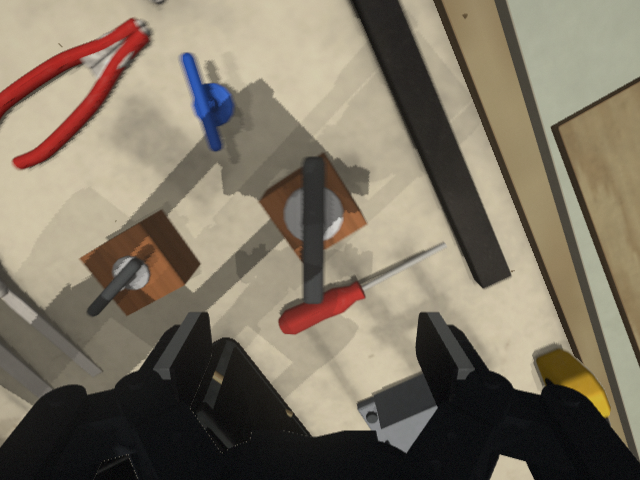

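The wrist picture shows the bar of the large key from (313,160) to (313,300), parallel to the fingers' faces. The arm was still settling, so I'll correct the position and measure again.

apply_moves(
  commands=[
    {"claw":0,"xyz":[0,0,2.0],"twist":[0,0,0]},
    {"claw":0,"xyz":[0,0,2.0],"twist":[0,0,0]},
    {"claw":0,"xyz":[0,0,0],"twist":[0,0,0]},
    {"claw":0,"xyz":[0,0,0],"twist":[0,0,0]},
    {"claw":0,"xyz":[0,0,0],"twist":[0,0,0]},
  ],
)

```text
clock: 2.42
tool_pos: [0.5974, 0.2626, 0.1824]
eef_rot: [0.0, 0.856, 0.517, 0.001]
ft_force: [0.6, 0.1, -0.2]
finger_gap: 0.0855
grasp_force: 0.0
```

```bash
python3 - <<'E'
from h import *
im,W=cloud('wrist'); P=W.reshape(-1,3)
for z0,z1 in [(.108,.13),(.056,.064),(.045,.055)]:
    q=P[(abs(P[:,0]-.597)<.08)&(abs(P[:,1]-.263)<.08)&(P[:,2]>z0)&(P[:,2]<z1)]
    if len(q)>5: r=cv2.minAreaRect((q[:,:2]*1000).astype(np.float32)); print(len(q),np.round(r[0],1),np.round(r[1],1),round(r[2],1),np.median(q[:,2]).round(4))
plan([.5975,.263,.092],-28,1)
E
```

```text
4321 [598.7 263.5] [109.5  16.1] 61.8 0.1206
1655 [599.  263.6] [45.9 50.9] 61.3 0.061
3224 [598.6 263.1] [70.2 70.6] 5.3 0.053
now [0.5973 0.2626 0.1823] tilt/turn left [ 0.07 -0.07  0.25]
[0.04, -0.02, 9.03] [0.07, -0.07, 0.25]
```

apply_moves(
  commands=[
    {"claw":0,"xyz":[0.1,0,4.0],"twist":[0,0,0.2]},
    {"claw":0,"xyz":[0,0,3.0],"twist":[0,0,0]},
    {"claw":0,"xyz":[0,0,2.0],"twist":[0,0,0]},
    {"claw":0,"xyz":[0,0,0],"twist":[0,0,0]},
    {"claw":0,"xyz":[0,0,0],"twist":[0,0,0]},
  ],
)

```text
clock: 3.1
tool_pos: [0.5981, 0.2634, 0.0924]
eef_rot: [0.0, 0.857, 0.515, 0.001]
ft_force: [0.2, -0.9, 0.4]
finger_gap: 0.0855
grasp_force: 0.0
```

apply_moves(
  commands=[
    {"claw":140,"xyz":[0,0,0],"twist":[0,0,0]},
    {"claw":255,"xyz":[0,0,0],"twist":[0,0,0]},
    {"claw":255,"xyz":[0,0,0],"twist":[0,0,0]},
    {"claw":255,"xyz":[0,0,0],"twist":[0,0,0]},
    {"claw":255,"xyz":[0,0,0],"twist":[0,0,0]},
  ],
  force=70,
)

```text
clock: 3.72
tool_pos: [0.5973, 0.2632, 0.0918]
eef_rot: [0.0, 0.857, 0.515, 0.0]
ft_force: [-2.3, 0.2, 5.1]
finger_gap: 0.0165
grasp_force: 68.3
```

Gripped (16.5 mm). Now I lift it straight up, about 90 mm.

apply_moves(
  commands=[
    {"claw":255,"xyz":[0,0,-1.5],"twist":[0,0,0]},
    {"claw":255,"xyz":[0,0,-2.5],"twist":[0,0,0]},
    {"claw":255,"xyz":[0,0,-2.5],"twist":[0,0,0]},
    {"claw":255,"xyz":[0,0,-2.5],"twist":[0,0,0]},
    {"claw":255,"xyz":[0,0,0],"twist":[0,0,0]},
  ],
)

```text
clock: 4.35
tool_pos: [0.5988, 0.2636, 0.1837]
eef_rot: [0.001, 0.857, 0.515, 0.002]
ft_force: [-0.2, 0.3, -2.1]
finger_gap: 0.0163
grasp_force: 68.5
```

```bash
python3 - <<'E'
from h import *
s=arm.state(); print(s['finger_gap'],s['grasp_force'],np.round(s['ft_force'],2))
for n in ['top','side']:
    im,W=cloud(n); 
    cv2.imwrite('pics/%s2.png'%n, im[100:350,180:480] if n=='top' else cv2.resize(im[150:350,200:450],None,fx=2.4,fy=2.4))
im,W=cloud('wrist'); cv2.imwrite('pics/w2.png',im)
plan([.6035,-.032,.181],-28.3,8)
E
```

```text
0.01631173941219634 68.51005554199219 [-0.23  0.28 -2.08]
now [0.5964 0.2628 0.1802] tilt/turn left [-0.08  0.09  0.33]
[-3.21, 1.81, -0.01] [-0.01, 0.01, 0.04]
[-3.21, 1.81, -0.01] [-0.01, 0.01, 0.04]
[-3.21, 1.81, -0.01] [-0.01, 0.01, 0.04]
[-3.21, 1.81, -0.01] [-0.01, 0.01, 0.04]
[-3.21, 1.82, -0.01] [-0.01, 0.01, 0.04]
[-3.21, 1.82, -0.01] [-0.01, 0.01, 0.04]
[-3.2, 1.82, -0.01] [-0.01, 0.01, 0.04]
[-3.2, 1.82, -0.01] [-0.01, 0.01, 0.04]
```

View pics/side2.png

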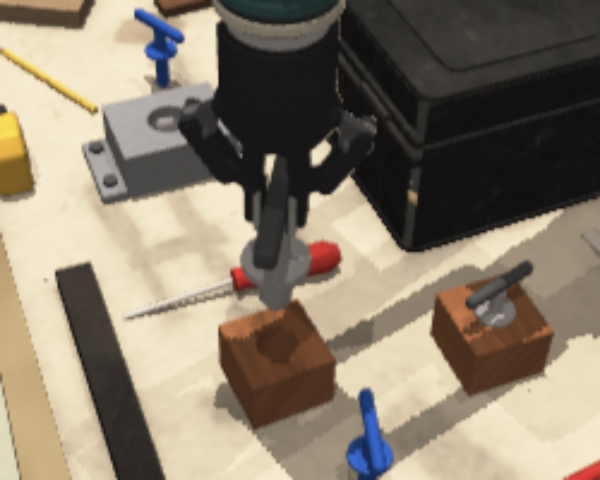

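The side view (zoomed) shows the key hanging upright in the fingers, clear of its stand. The small key is undisturbed at (495,300). Next I carry it to the block.

apply_moves(
  commands=[
    {"claw":255,"xyz":[-2.0,1.1,0],"twist":[0,0,0]},
    {"claw":255,"xyz":[-3.2,1.8,0],"twist":[0,0,0]},
    {"claw":255,"xyz":[-3.2,1.8,0],"twist":[0,0,0]},
    {"claw":255,"xyz":[-3.2,1.8,0],"twist":[0,0,0]},
    {"claw":255,"xyz":[-3.2,1.8,0],"twist":[0,0,0]},
  ],
)

```text
clock: 5.12
tool_pos: [0.6001, 0.091, 0.1802]
eef_rot: [-0.0, 0.857, 0.515, -0.001]
ft_force: [-0.7, -0.2, -2.4]
finger_gap: 0.0162
grasp_force: 68.6
```

apply_moves(
  commands=[
    {"claw":255,"xyz":[-3.2,1.8,0],"twist":[0,0,0]},
    {"claw":255,"xyz":[-3.2,1.8,0],"twist":[0,0,0]},
    {"claw":255,"xyz":[-2.6,1.6,0],"twist":[0,0,0]},
    {"claw":255,"xyz":[-1.5,0.8,0],"twist":[0,0,0]},
    {"claw":255,"xyz":[0,0,0],"twist":[0,0,0]},
  ],
)

```text
clock: 5.75
tool_pos: [0.6043, -0.0286, 0.1807]
eef_rot: [-0.0, 0.858, 0.514, -0.001]
ft_force: [-0.2, 1.0, -3.5]
finger_gap: 0.0161
grasp_force: 68.6
```

apply_moves(
  commands=[
    {"claw":255,"xyz":[0,0,0],"twist":[0,0,0]},
    {"claw":255,"xyz":[0,0,0],"twist":[0,0,0]},
    {"claw":255,"xyz":[0,0,0],"twist":[0,0,0]},
    {"claw":255,"xyz":[0,0,0],"twist":[0,0,0]},
    {"claw":255,"xyz":[0,0,0],"twist":[0,0,0]},
  ],
)

```text
clock: 6.38
tool_pos: [0.6049, -0.0272, 0.1813]
eef_rot: [0.0, 0.857, 0.515, -0.0]
ft_force: [0.4, 0.1, -2.7]
finger_gap: 0.0164
grasp_force: 68.6
```

```bash
python3 - <<'E'
from h import *
s=arm.state(); print(s['clock'],s['finger_gap'],np.round(s['ft_force'],2))
def ana(P,tag):
    b=P[(abs(P[:,0]-.6035)<.065)&(abs(P[:,1]+.032)<.055)&(abs(P[:,2]-.052)<.004)]
    r=cv2.minAreaRect((b[:,:2]*1000).astype(np.float32)); print(tag,len(b),np.round(r[0],1),np.round(r[1],1),round(r[2],1))
    # occupancy: empty cells near the centre = recess
    c=np.array([.6035,-.032]); th=np.radians(np.arange(0,360,6)); e=[]
    d=b[:,:2]-c; a=np.arctan2(d[:,1],d[:,0])%(2*np.pi); rr=np.hypot(*d.T)
    for t in th:
        m=(abs((a-t+np.pi)%(2*np.pi)-np.pi)<.07)
        if m.any() and rr[m].min()<.028: e.append(c+rr[m].min()*np.array([np.cos(t),np.sin(t)]))
    e=np.array(e)
    if len(e)>10:
        k=np.linalg.lstsq(np.c_[2*e,np.ones(len(e))],(e**2).sum(1),rcond=None)[0]
        print(' recess',k[:2].round(4),'r',np.sqrt(k[2]+k[:2]@k[:2]).round(4),len(e))
for n in ['top','side']: ana(np.load(n+'.npy').reshape(-1,3),n)
im,W=cloud('wrist'); ana(W.reshape(-1,3),'wrist now'); cv2.imwrite('pics/w3.png',im)
P=W.reshape(-1,3)
q=P[(abs(P[:,0]-.6035)<.08)&(abs(P[:,1]+.032)<.08)&(P[:,2]>.19)&(P[:,2]<.215)]
if len(q)>5: r=cv2.minAreaRect((q[:,:2]*1000).astype(np.float32)); print('bar',len(q),np.round(r[0],1),np.round(r[1],1),round(r[2],1),np.median(q[:,2]).round(4))
im,W=cloud('side'); P=W.reshape(-1,3); cv2.imwrite('pics/side3.png',cv2.resize(im[90:250,190:350],None,fx=3.5,fy=3.5))
for z0 in np.arange(.09,.17,.01):
    q=P[(abs(P[:,0]-.6035)<.05)&(abs(P[:,1]+.032)<.05)&(P[:,2]>z0)&(P[:,2]<z0+.01)]
    if len(q)>3:print(round(z0,3),len(q),np.nanmin(q,0).round(4),np.nanmax(q,0).round(4))
plan([.6035,-.032,.181],-28.3,1)
E
```

```text
6.375 0.016353966851279603 [ 0.36  0.14 -2.69]
top 2305 [603.3 -32.1] [111.   84.7] 1.7
 recess [ 0.6028 -0.032 ] r 0.0204 60
side 1066 [603.9 -31.6] [110.6  89.1] 1.8
 recess [ 0.6041 -0.0298] r 0.0211 60
wrist now 8495 [605.2 -31.7] [110.4  84.5] 1.8
 recess [ 0.6066 -0.0277] r 0.0207 25
bar 12363 [608.9 -22.1] [97.2 42. ] 78.1 0.2099
0.1 20 [ 0.5994 -0.0266  0.1007] [ 0.6173 -0.0155  0.1099]
0.11 45 [ 0.5914 -0.0281  0.1102] [ 0.6186 -0.0135  0.1199]
0.12 42 [ 0.5946 -0.0288  0.1203] [ 0.6184 -0.0133  0.1298]
0.13 11 [ 0.6012 -0.0173  0.1301] [ 0.6138 -0.0129  0.1341]
0.14 131 [ 0.5797 -0.0401  0.1423] [ 0.631  -0.0009  0.15  ]
0.15 131 [ 0.5822 -0.0462  0.15  ] [6.299e-01 4.000e-04 1.600e-01]
0.16 33 [ 0.596  -0.0244  0.1602] [ 0.6145 -0.0165  0.1699]
0.17 23 [ 0.5954 -0.0257  0.1705] [ 0.6101 -0.0161  0.1798]
now [ 0.6049 -0.0273  0.1813] tilt/turn left [0.   0.01 0.34]
[-0.48, 0.09, 0.03] [0.0, 0.01, 0.34]
```

View pics/side3.png

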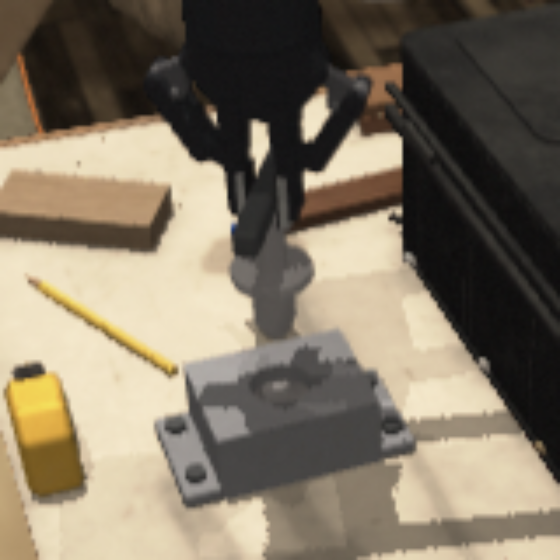

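View pics/w3.png

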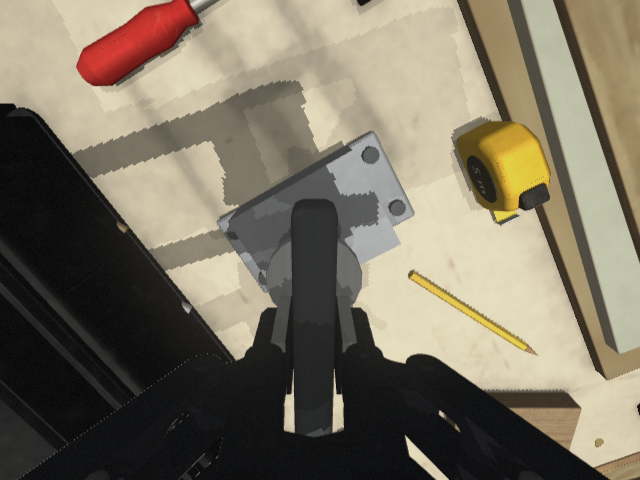

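Both pictures show the key hanging upright with its bar square in the fingers, just beside the recess. Allowing for camera bias, the target TCP is about (0.604, -0.032). I correct and lower.

apply_moves(
  commands=[
    {"claw":255,"xyz":[-0.45,0.15,0],"twist":[0,0,0.3]},
    {"claw":255,"xyz":[0,0,0],"twist":[0,0,0]},
    {"claw":255,"xyz":[0,0,2.0],"twist":[0,0,0]},
    {"claw":255,"xyz":[0,0,1.5],"twist":[0,0,0]},
    {"claw":255,"xyz":[0,0,0.7],"twist":[0,0,0]},
  ],
)

```text
clock: 7.1
tool_pos: [0.6033, -0.032, 0.1381]
eef_rot: [-0.001, 0.858, 0.513, -0.001]
ft_force: [-0.4, 0.3, -2.6]
finger_gap: 0.0166
grasp_force: 68.6
```

apply_moves(
  commands=[
    {"claw":255,"xyz":[0,0,0],"twist":[0,0,0]},
    {"claw":255,"xyz":[0,0,0],"twist":[0,0,0]},
    {"claw":255,"xyz":[0,0,0.7],"twist":[0,0,0]},
    {"claw":255,"xyz":[0,0,0.7],"twist":[0,0,0]},
    {"claw":255,"xyz":[0,0,0],"twist":[0,0,0]},
  ],
)

```text
clock: 7.72
tool_pos: [0.6034, -0.032, 0.1245]
eef_rot: [-0.001, 0.858, 0.513, -0.001]
ft_force: [-0.0, 0.5, -2.4]
finger_gap: 0.0165
grasp_force: 68.6
```

apply_moves(
  commands=[
    {"claw":255,"xyz":[0.03,0.05,0.5],"twist":[0,0,0]},
    {"claw":255,"xyz":[0,0,0.4],"twist":[0,0,0]},
    {"claw":255,"xyz":[0,0,0.4],"twist":[0,0,0]},
    {"claw":255,"xyz":[0,0,0.0],"twist":[0,0,0]},
    {"claw":255,"xyz":[0,0,0],"twist":[0,0,0]},
  ],
)

```text
clock: 8.35
tool_pos: [0.6047, -0.0321, 0.1123]
eef_rot: [0.0, 0.858, 0.513, -0.0]
ft_force: [0.1, -0.9, -3.3]
finger_gap: 0.0165
grasp_force: 68.6
```

No contact yet; tip at about 0.027.

apply_moves(
  commands=[
    {"claw":255,"xyz":[0,0,0.4],"twist":[0,0,0]},
    {"claw":255,"xyz":[0,0,0.4],"twist":[0,0,0]},
    {"claw":255,"xyz":[0,0,0.4],"twist":[0,0,0]},
    {"claw":255,"xyz":[0,0,0.2],"twist":[0,0,0]},
    {"claw":255,"xyz":[0,0,0],"twist":[0,0,0]},
  ],
)

```text
clock: 8.98
tool_pos: [0.6045, -0.0321, 0.098]
eef_rot: [-0.0, 0.858, 0.513, -0.0]
ft_force: [0.1, 0.5, -2.7]
finger_gap: 0.0162
grasp_force: 68.6
```

apply_moves(
  commands=[
    {"claw":255,"xyz":[0,0,0.2],"twist":[0,0,0]},
    {"claw":255,"xyz":[0,0,0.2],"twist":[0,0,0]},
    {"claw":255,"xyz":[0,0,0.1],"twist":[0,0,0]},
    {"claw":255,"xyz":[0,0,0],"twist":[0,0,0]},
    {"claw":255,"xyz":[0,0,0],"twist":[0,0,0]},
  ],
)

```text
clock: 9.6
tool_pos: [0.6047, -0.0321, 0.0934]
eef_rot: [0.0, 0.858, 0.513, -0.0]
ft_force: [-0.3, 0.2, -2.7]
finger_gap: 0.0163
grasp_force: 68.6
```

apply_moves(
  commands=[
    {"claw":255,"xyz":[0,0,0.1],"twist":[0,0,0]},
    {"claw":255,"xyz":[0,0,0.1],"twist":[0,0,0]},
    {"claw":255,"xyz":[0,0,0],"twist":[0,0,0]},
    {"claw":255,"xyz":[0,0,0],"twist":[0,0,0]},
    {"claw":255,"xyz":[0,0,0],"twist":[0,0,0]},
  ],
)

```text
clock: 10.22
tool_pos: [0.6048, -0.0321, 0.0919]
eef_rot: [0.0, 0.858, 0.513, 0.0]
ft_force: [-2.0, 0.6, 4.6]
finger_gap: 0.0166
grasp_force: 69.5
```

The flange is in contact at the expected height. I release and retreat straight up.

apply_moves(
  commands=[
    {"claw":150,"xyz":[0,0,0],"twist":[0,0,0]},
    {"claw":0,"xyz":[0,0,0],"twist":[0,0,0]},
    {"claw":0,"xyz":[0,0,0],"twist":[0,0,0]},
    {"claw":0,"xyz":[0,0,0],"twist":[0,0,0]},
    {"claw":0,"xyz":[0,0,0],"twist":[0,0,0]},
  ],
  force=20,
)

```text
clock: 10.85
tool_pos: [0.6047, -0.032, 0.0913]
eef_rot: [0.0, 0.858, 0.513, -0.0]
ft_force: [0.0, 0.5, -0.3]
finger_gap: 0.085
grasp_force: 0.0
```

apply_moves(
  commands=[
    {"claw":0,"xyz":[0,0,-1.0],"twist":[0,0,0]},
    {"claw":0,"xyz":[0,0,-3.0],"twist":[0,0,0]},
    {"claw":0,"xyz":[0,0,-4.0],"twist":[0,0,0]},
    {"claw":0,"xyz":[0,0,-3.0],"twist":[0,0,0]},
    {"claw":0,"xyz":[0,0,0],"twist":[0,0,0]},
  ],
)

```text
clock: 11.48
tool_pos: [0.6068, -0.0324, 0.2049]
eef_rot: [0.002, 0.858, 0.513, 0.002]
ft_force: [-0.0, -0.2, 0.1]
finger_gap: 0.0848
grasp_force: 0.0
```

```bash
python3 - <<'E'
from h import *
s=arm.state(); print(s['clock'],s['finger_gap'],np.round(s['tool_pos'],3))
for n in ['wrist','side']:
    im,W=cloud(n); P=W.reshape(-1,3)
    for z0,z1 in [(.108,.135),(.056,.066)]:
        q=P[(abs(P[:,0]-.604)<.07)&(abs(P[:,1]+.032)<.07)&(P[:,2]>z0)&(P[:,2]<z1)]
        if len(q)>5: r=cv2.minAreaRect((q[:,:2]*1000).astype(np.float32)); print(n,len(q),np.round(r[0],1),np.round(r[1],1),round(r[2],1),np.percentile(q[:,2],[5,50,95]).round(4))
cv2.imwrite('pics/side4.png',cv2.resize(im[90:350,190:450],None,fx=2.3,fy=2.3))
E
```

```text
11.475 0.08482540779672475 [ 0.607 -0.032  0.205]
wrist 3622 [606.3 -31.7] [109.6  16. ] 61.6 [0.1177 0.1206 0.1218]
wrist 1447 [606.7 -31.7] [46.3 50.6] 60.8 [0.0596 0.0609 0.0621]
side 284 [605.5 -29.6] [110.1  16.1] 62.0 [0.1095 0.1195 0.1222]
side 207 [601.7 -36.7] [ 64.7 100.8] 76.2 [0.0566 0.0605 0.0635]
```

View pics/side4.png

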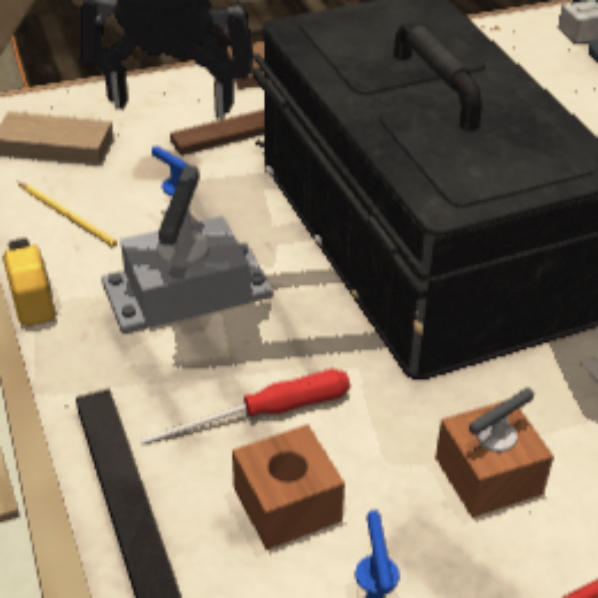

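The key stands seated in the block: flange top at 61 mm, bar top at 120 mm, free of the gripper. The small key is untouched at (500,430). I'm handing it in.

```bash
python3 -c "
from cell import arm
print(arm.sign_off())"
```

```text
the job is handed in; nothing more can be done
None
```

The large key now stands released in the clamp block's socket with its flange resting on the block; no turn was needed because its T-bar already matched the socket, the small key is untouched, and the job was handed in at about 11.5 s.

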